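# Mesh the hand drive of the dish carousel and bring its empty place to the pointer

## Robot

A 7-joint arm with a two-finger parallel gripper is mounted at the origin on a cart in front of the work surface, level with it; the furniture and walls round the work are solid. World frame = base frame: x ahead of the robot, y to its left, z up, the work surface at z = 0. Lengths are in m, angles in rad, forces in N, time in s.
With the tool pointing down it reaches from about 0.425 to 0.95 m from the base axis. Payload 4.7 kg.
Tool frame: the origin (TCP) lies at the centre of the arm's flange, where the gripper is bolted on; the fingertips stand 182 mm ahead of it and the grasp point (between the pads) lies 164 mm ahead of it; z points along the fingers, y is the line along which they close (so a half turn about z gives the same grasp; the last joint's range is limited). The gripper opens to 87 mm and grips with 3 to 60 N. Pads are 19 mm wide; open, the fingers measure 117 mm over their backs; the gripper's body (75 mm by 190 mm) begins 51 mm behind the grasp point.
Start: joints at [-1.236, 0.469, -0.049, 1.532, 0.024, 1.141, -0.082], TCP at [0.24, 0.631, 0.405] pointing down, gripper open.
Joint ranges: [-2.59, 2.59], [-0.33, 1.99], [-1.39, 1.29], [0.1, 2.45], [-1.04, 4.18], [0.21, 1.99], [-2.66, 2.66]. Speed limits (rad/s): [2.57, 2.57, 3.14, 3.14, 3.14, 3.14, 3.14].

## Interface

Orientations are given as a rotation vector (axis times angle).
In Python, from station import manip, capture gives the robot as it stands.
- The arm moves only by the tool play_rows, never from a script. Its argument "rows" is a list of rows, each a list of 7 numbers: the turn, a rotation vector about the tool's x, y, z each as a share of pi/4 rad, from -1 to 1, then the shift along the tool's x, y, z each as a share of 75 cm, from -1 to 1, then the closure, from 0 (fully open) to 1 (shut). In form: [[rx, ry, rz, tx, ty, tz, hand], ...]. A call has exactly 8 rows; each row is the pose to reach, as a shift and turn from the pose commanded when the call began, along the tool's axes at that moment; what a row does not reach only later rows make up. A row lasts 1/12 s, in which the tool goes at most 41.7 mm and 7.16 degrees, less where a joint would pass 70% of its speed; a pose out of reach is approached as far as the arm can. A call with a number of a shift or a turn outside -1 to 1 is refused whole. A call with a gripper value outside its range is refused whole. The fingers move at their own pace and stop on an object; the grip force is fixed at half the most. Time passes only in rows, so rows that repeat a pose let the fingers close, or fill a call up. It gives the time, the measured TCP pose, the force and the opening at its end, in the units of the state.
- manip.observe(): the state, without advancing time (a new reading comes with each control period).
- capture(name): name is "side" or "top"; returns a dict with "color" (480x640x3 uint8, red, green, blue), "fx", "fy", "cx", "cy" (pixels), "k1" (the pictures are not rectified: a ray, as slopes to the right and down, at radius r is drawn at 1 + k1 r^2 times it, then the intrinsics apply), "R" (3x3) and "t" (3): a world point X has camera coordinates R X + t. Camera axes: x right, y down, z forward; pixel columns grow to the right and rows downward; lengths in m; the calibration is good to about 2 mm. A picture is of the moment at which its call begins. There is no depth.
- manip.close_job(): hands the job in, once; it reports no verdict.
The state is a dict: "clock": time; "joint_pos": joint angles; "joint_vel": joint speeds; "tau": joint torques, N m; "eef_pos": TCP position; "orientation": TCP orientation; "wrist_force": force on the tool from outside, world axes, zero at the start; "moment": the same for the moment, N m; "width": opening from 0.0 (shut) to 1.0 (fully open).
Only numpy, scipy, OpenCV 4.12 (cv2) and the standard library are available. Lean on these libraries where they do the work, as an engineer would, in place of code of your own. Each camera call takes 0.05 s, during which the arm holds its last target. There are 200 camera calls.

## Task

Engage the hand drive of the dish carousel: ease its black knob down while rocking it back and forth until the clutch teeth mesh and the knob goes fully home, never forcing the teeth. Then, turning the carousel by the knob only, bring its empty dish place round to the steel pointer at the edge of the stand, ready for loading, and let go.

Things in the scene. Friction and masses are not known exactly. Their poses are not given: they have to be found in the camera images.
- stand: Fixed grey round stand of the carousel, 208 mm across, with a grey tongue that points along its +y axis and carries the pointer. Origin on the table under the vertical axis that carousel and knob share; z up.
- load_mark (a point): Tip of the nib of the steel pointer, 131 mm from the axis along the stand's +y axis and 47 mm above the table, just over the edge of the carousel; the pointer's upright (8 x 16 mm, top 50 mm above the table) stands behind it.
- carousel: Aluminium disc, 260 mm across, 6 mm thick; origin on its axis, on its underside, 24 mm above the table; z up. It turns on the stand about z against friction (0.15 N m) and stays where it is left. At the start its empty place is 0.6 to 1.2 rad clockwise (from above) of the pointer, so turn it counter-clockwise. Neither it nor its dishes may be touched.
- empty_place (a point): Centre of the empty dish place, on the disc, 82 mm from the axis along the carousel's +y axis. The carousel has four such places a quarter turn apart, with steel clips; the other three hold petri dishes (90 mm across, 14 mm high, fixed).
- knob_grip (a point): Centre of the gripping part of the fluted round black knob (41 mm across, 29 mm high, axis upright), on the carousel's axis; 126 mm above the table while up, 111 mm when home. Knob top 14 mm above it; a flange 44 mm across begins 15 mm below it. The point sinks with the knob but does not turn with it. The knob turns freely, over a turn either way, and stays as left.
- knob_lift (a joint): How far the knob is pushed down, m: 0 up (start), 0.015 fully home. Friction of 2 N keeps it where it is left. At 0.003 the teeth meet tip on tip unless they stand opposite gaps; while they are blocked the knob cannot pass about 0.011.
- clutch (a joint): How far the spring between knob and clutch disc is compressed, m: 0 free, 0.008 bottomed. 2 N preload plus 1 N per mm. It grows as the knob is pressed against blocked teeth, and springs back to 0 when the teeth drop into mesh. Beyond 0.0075 the teeth are being forced.
- teeth (a point): Fixed point on the axis at the tips of the carousel's crown: five upright steel clutch teeth on its 64 mm hub, tips 61 mm above the table, 13 mm high. A steel clutch disc (62 mm across) with five like teeth pointing down hangs under the knob and turns with it. Teeth enter only within about 3.5 degrees of five knob angles 72 degrees apart; the start angle is not known and is never one.

How it is judged:
On the way, in this order (a step that is already met when the one before it is completed fails the run):
1. the teeth are meshed and the knob is home (value of joint knob_lift above 0.0135 m and value of joint clutch below 0.0015 m), for 0.2 s.
2. the empty place is at the pointer, the clutch still meshed (value of joint knob_lift above 0.0135 m and y of empty_place in the frame of stand above 0 m and x of empty_place in the frame of stand between -0.006 and 0.006 m), for 0.2 s.
At the end, for the whole second after the job is handed in: The knob is down to within 1.5 mm of home with its clutch teeth meshed (spring within 1.5 mm of free), the centre of the carousel's empty place is within 6 mm sideways of the line from the axis to the pointer, on the pointer's side, and the carousel is at rest (all of step 2 and value of joint clutch below 0.0015 m and angular speed of carousel below 0.05 rad/s); the robot touches nothing.
It fails at once if the teeth are forced: the clutch spring is pressed to its stop (value of joint clutch above 0.0075 m).
It fails at once if the carousel or a dish on it is touched instead of the knob (contact force between any of the fingers, the arm and carousel above 1 N).
It also fails if it takes over 58 s, if anything falls off the work surface, if the arm or the gripper's body presses on something with over 40 N, if the wrist force passes 120 N, or if a joint passes its speed limit or range.

## Working session

There is one attempt and no reset: what is moved stays moved. The work goes in short steps, Python scripts to look and compute and a tool call to move; the robot and the scene stay as the last step left them, time stands still between calls to the robot, and variables do not carry over. Pictures are saved under pics/ and viewed, on a budget of 10 in all, crops included, one or two more only if the job needs it, and the job is handed in when it is done.

Besides the shell and the picture viewer there is one more tool, called after ">>>" in YAML: its name, and indented under it one key for each argument. play_rows: Moves the arm, as the interface text tells. Shift numbers are shares of 75 cm and turn numbers shares of pi/4 rad, none past 1 either way. Its arguments: {"type":"object","properties":{"rows":{"type":"array"}},"required":["rows"]}

```bash
mkdir -p pics; ls
python3 - <<'E'
from station import manip, capture
import cv2
s=manip.observe()
print({k:(s[k] if not hasattr(s[k],'__len__') else [round(float(v),4) for v in s[k]]) for k in s})
for n in("side","top"):
    c=capture(n); cv2.imwrite(f"pics/{n}0.png",c["color"][:,:,::-1]); print(n,{k:c[k] for k in c if k!="color"})
E
```

```text
pics
{'clock': 0.0, 'joint_pos': [-1.2358, 0.4694, -0.0486, 1.5337, 0.0242, 1.141, -0.0823], 'joint_vel': [0.0015, 0.0002, -0.0002, 0.0029, -0.0001, 0.0003, 0.0002], 'tau': [-0.0003, -50.796, -0.0807, -23.6156, -0.0614, 0.0376, 0.0002], 'eef_pos': [0.2401, 0.6306, 0.4037], 'orientation': [-0.5682, -3.0895, 0.0031], 'wrist_force': [-0.069, 0.5352, 0.4092], 'moment': [-0.0101, 0.0107, -0.0616], 'width': 0.9992207310518587}
side {'fx': 483.263718005542, 'fy': 483.263718005542, 'cx': 311.14970817906766, 'cy': 237.79381876698451, 'k1': -0.11703224272600841, 'R': array([[-0.99289955, -0.1182932 , -0.01253835],
       [-0.06524851,  0.62971431, -0.77408173],
       [ 0.09946419, -0.76776729, -0.63296151]]), 't': array([0.52563658, 0.06651979, 0.89685473])}
top {'fx': 462.4279084447801, 'fy': 462.4279084447801, 'cx': 322.5025684139132, 'cy': 234.51383387066576, 'k1': -0.01966294188865907, 'R': array([[ 0.0059093 , -0.99954521,  0.02957113],
       [-0.98261342, -0.01129181, -0.18531964],
       [ 0.18556927, -0.02796188, -0.98223326]]), 't': array([0.04986978, 0.52599999, 0.85134113])}
```

View pics/side0.png

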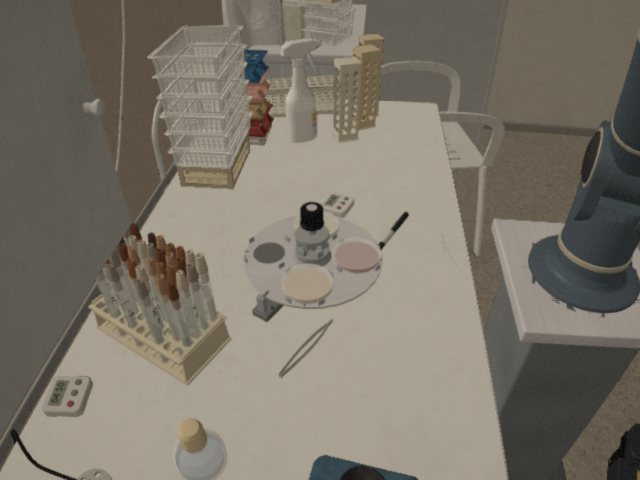

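View pics/top0.png

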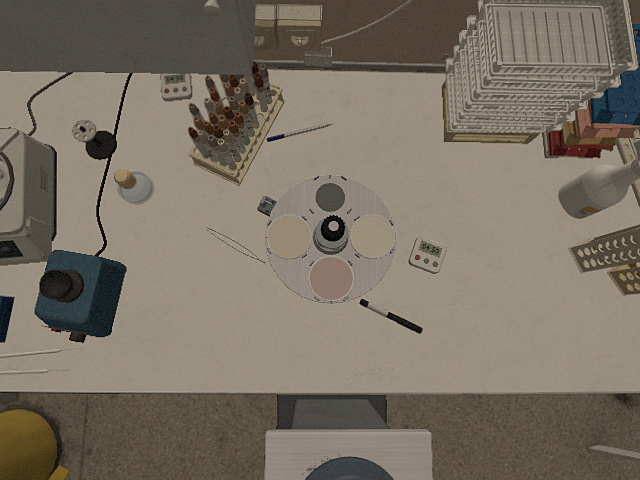

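Side view: knob near (312,213), the dark empty place near (269,252) and the pointer at (264,303). Top view: knob (333,227), empty place (330,197), pointer (267,206). The empty place is about 1 rad clockwise of the pointer, as stated.

```bash
cat > h.py <<'E'
import numpy as np, cv2
from station import manip, capture
def ray(c,u,v):
    K=np.array([[c["fx"],0,c["cx"]],[0,c["fy"],c["cy"]],[0,0,1]])
    n=cv2.undistortPoints(np.array([[[u,v]]],float),K,np.array([c["k1"],0,0,0,0]))[0,0]
    return -c["R"].T@c["t"], c["R"].T@np.array([n[0],n[1],1])
def onz(c,u,v,z):
    o,d=ray(c,u,v); return (o+d*(z-o[2])/d[2])[:2]
def tri(c1,p1,c2,p2):
    o1,d1=ray(c1,*p1);o2,d2=ray(c2,*p2)
    a=np.linalg.lstsq(np.c_[d1,-d2],o2-o1,rcond=None)[0]
    A,B=o1+a[0]*d1,o2+a[1]*d2
    return (A+B)/2,np.linalg.norm(A-B)
def proj(c,X):
    p=c["R"]@X+c["t"];x=p[:2]/p[2];x=x*(1+c["k1"]*(x@x));return c["fx"]*x[0]+c["cx"],c["fy"]*x[1]+c["cy"]
def blobs(m,u0,v0):
    n,_,st,ce=cv2.connectedComponentsWithStats(m.astype(np.uint8))
    return [(st[i].tolist(),(ce[i]+[u0,v0]).round(1).tolist()) for i in range(1,n) if st[i,4]>15]
E
python3 - <<'E'
from h import *
import json
t=capture("top");s=capture("side")
for n,c,(u0,u1,v0,v1) in(("top",t,(255,405,165,310)),("side",s,(235,395,195,325))):
    g=c["color"][v0:v1,u0:u1]; gr=g.max(2)
    print(n,"black",blobs(gr<45,u0,v0)); print("grey",blobs((gr>=65)&(gr<115),u0,v0)); print("white",blobs(gr>165,u0,v0)[:6])
    cv2.imwrite(f"pics/{n}crop.png",cv2.resize(g[:,:,::-1],None,fx=4 if n=="side" else 4,fy=4,interpolation=cv2.INTER_CUBIC))
print(manip.observe()["clock"])
E
```

```text
top black [([66, 50, 24, 26, 394], [332.2, 228.6]), ([105, 134, 8, 8, 42], [363.5, 302.5])]
grey [([60, 18, 30, 29, 664], [329.8, 196.9]), ([2, 31, 20, 19, 154], [266.5, 204.6]), ([58, 54, 28, 34, 228], [323.6, 240.7]), ([83, 63, 11, 19, 68], [344.6, 238.0]), ([112, 141, 8, 4, 16], [369.9, 307.8])]
white []
side black [([66, 8, 22, 28, 458], [311.5, 218.2])]
grey [([91, 0, 12, 11, 71], [331.5, 199.9]), ([65, 9, 4, 18, 18], [300.4, 212.5]), ([71, 9, 11, 7, 17], [309.8, 207.9]), ([106, 8, 13, 14, 35], [347.1, 209.8]), ([65, 29, 24, 12, 57], [312.2, 230.5]), ([148, 31, 12, 21, 38], [388.8, 236.6]), ([98, 39, 4, 6, 18], [334.5, 236.2]), ([61, 40, 35, 31, 508], [315.5, 251.7]), ([19, 48, 31, 20, 498], [268.7, 252.5]), ([44, 68, 5, 5, 20], [281.1, 265.0]), ([118, 70, 23, 8, 30], [363.9, 269.7]), ([141, 70, 4, 6, 16], [377.5, 267.2]), ([18, 96, 31, 31, 399], [265.1, 307.5]), ([84, 104, 6, 6, 26], [321.4, 301.4])]
white [([0, 0, 160, 130, 6920], [304.5, 270.3]), ([109, 0, 51, 47, 1593], [373.2, 213.5]), ([89, 18, 15, 20, 169], [330.9, 222.1]), ([123, 43, 19, 11, 60], [367.8, 242.0]), ([76, 73, 22, 21, 117], [324.2, 274.8]), ([79, 85, 12, 14, 49], [319.4, 286.8])]
0.2
```

View pics/topcrop.png

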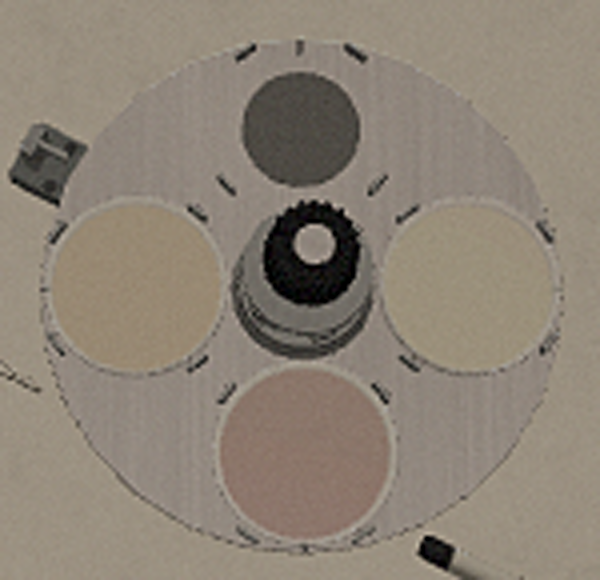

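View pics/sidecrop.png

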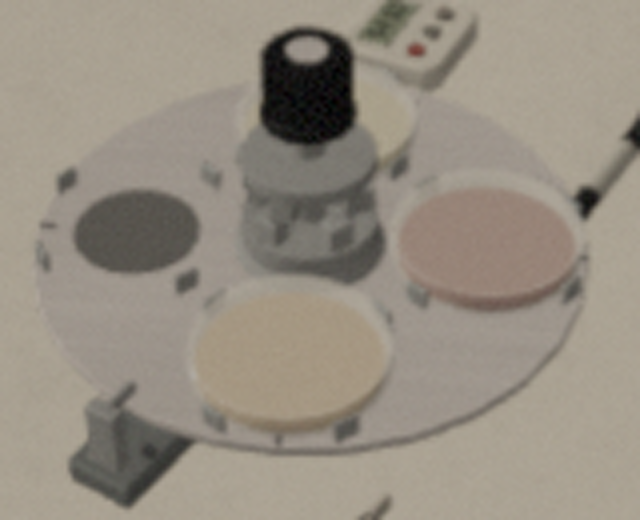

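The crops show the white knob cap at top pixel (333.4,225.6) and side pixel (311.1,206.9). The nib tip is near top (271.9,201.5) and side (267.9,291.1). The dark empty place is clear in both.

Run:
```python
from h import *
from scipy.spatial.transform import Rotation as Ro
t=capture("top");s=capture("side")
P=lambda n,a,b:(print(n,tri(t,a,s,b)),)
P("cap",(333.4,225.6),(311.1,206.9));P("nib",(271.9,201.5),(267.9,291.1));P("empty",(329.8,196.9),(268.7,252.5))
cap=onz(t,333.4,225.6,.140);caps=onz(s,311.1,206.9,.140)
e=onz(t,329.8,196.9,.03);es=onz(s,268.7,252.5,.03);n=onz(t,271.9,201.5,.047);ns=onz(s,267.9,291.1,.047)
print(cap,caps,e,es,n,ns)
# disc centre from dish centroids
for c,E,N,C in((t,e,n,cap),(s,es,ns,caps)):
    print("R",np.linalg.norm(E-C),np.linalg.norm(N-C),"ang",np.degrees(np.arctan2(*(E-C)[::-1])),np.degrees(np.arctan2(*(N-C)[::-1])))
st=manip.observe();R=Ro.from_rotvec(st["orientation"]);print(R.as_matrix().round(3),st["eef_pos"])
```

```text
cap (array([0.52358387, 0.0381312 , 0.14154007]), np.float64(0.0008845162051815329))
nib (array([0.58679406, 0.15435158, 0.04808635]), np.float64(0.007281161211679196))
empty (array([0.60523025, 0.03971175, 0.0317939 ]), np.float64(0.001426074298955307))
[0.52435786 0.03803543] [0.52340885 0.03613468] [0.60646257 0.03962849] [0.60499518 0.03789937] [0.59084276 0.15448889] [0.58331385 0.15422601]
R 0.08212015693179367 0.134095675015016 ang 1.111559452395812 60.277352045556384
R 0.08160541881537801 0.13241665885937928 ang 1.2391024601434064 63.102370716704804
[[-0.935  0.356 -0.   ]
 [ 0.356  0.935 -0.001]
 [-0.    -0.001 -1.   ]] [0.24014962 0.63076994 0.40440103]
```

>>> play_rows:
  rows:
    - [0,0,0.12,-0.04,-0.038,-0.02,0]
    - [0,0,0.25,-0.08,-0.075,-0.04,0]
    - [0,0,0.37,-0.12,-0.113,-0.06,0]
    - [0,0,0.5,-0.16,-0.15,-0.06,0]
    - [0,0,0.62,-0.2,-0.19,-0.06,0]
    - [0,0,0.75,-0.24,-0.225,-0.06,0]
    - [0,0,0.87,-0.28,-0.26,-0.06,0]
    - [0,0,1,-0.32,-0.3,-0.06,0]

```text
clock: 0.97
eef_pos: [0.3837, 0.3361, 0.4501]
orientation: [1.714, 2.633, 0.002]
wrist_force: [0.6, -0.2, 1.2]
width: 1.0
```

```bash
cat >> h.py <<'E'
from scipy.spatial.transform import Rotation as Ro
def plan(tgt,yaw=None):
    """print state and shares to target TCP (tool held vertical); yaw = azimuth of tool y, deg"""
    s=manip.observe();R=Ro.from_rotvec(s["orientation"]);M=R.as_matrix()
    d=M.T@(np.array(tgt)-s["eef_pos"])/.75
    y=np.degrees(np.arctan2(M[1,1],M[0,1]))
    Y=np.radians(y if yaw is None else yaw)
    W=np.array([[np.sin(-Y)*-1*-1,np.cos(Y),0],[np.cos(Y),np.sin(Y),0],[0,0,-1]])
    W[:,0]=np.cross(W[:,1],W[:,2])
    rv=Ro.from_matrix(M.T@W).as_rotvec()/(np.pi/4)
    print("t%.2f"%s["clock"],"pos",np.round(s["eef_pos"],4),"yaw %.2f"%y,"j7 %.2f"%s["joint_pos"][6],"w %.3f"%s["width"],"F",np.round(s["wrist_force"],2),"M",np.round(s["moment"],3))
    print("shift",d.round(4),"turn",rv.round(3))
E
python3 -c "
from h import *
plan((.524,.0375,.40),-60)"
```

```text
t0.97 pos [0.3837 0.3361 0.4501] yaw 23.88 j7 -0.35 w 1.000 F [ 0.61 -0.22  1.17] M [-0.091 -0.057 -0.014]
shift [-0.4399  0.0098  0.0665] turn [ 0.000e+00 -1.000e-03  1.864e+00]
```

>>> play_rows:
  rows:
    - [0,0,0.12,-0.05,0,0,0]
    - [0,0,0.25,-0.105,0,0,0]
    - [0,0,0.37,-0.16,0,0,0]
    - [0,0,0.5,-0.215,0,0,0]
    - [0,0,0.62,-0.27,0,0,0]
    - [0,0,0.75,-0.325,0.01,0,0]
    - [0,0,0.87,-0.38,0.01,0,0]
    - [0,0,1,-0.43,0.01,0,0]

```text
clock: 1.63
eef_pos: [0.5224, 0.0445, 0.4502]
orientation: [2.591, 1.775, 0.002]
wrist_force: [1.7, -0.3, 0.2]
width: 1.0
```

```bash
python3 -c "
from h import *
plan((.524,.0375,.40),-60)"
```

```text
t1.63 pos [0.5224 0.0445 0.4502] yaw -21.16 j7 -0.42 w 1.000 F [ 1.67 -0.32  0.19] M [-0.123  0.102  0.008]
shift [-0.0079  0.0052  0.0669] turn [ 0.001 -0.001  0.863]
```

>>> play_rows:
  rows:
    - [0,0,0.12,-0.008,0.005,0.01,0]
    - [0,0,0.24,-0.008,0.005,0.04,0]
    - [0,0,0.36,-0.008,0.005,0.07,0]
    - [0,0,0.48,-0.008,0.005,0.09,0]
    - [0,0,0.6,-0.008,0.005,0.11,0]
    - [0,0,0.72,-0.008,0.005,0.13,0]
    - [0,0,0.84,-0.008,0.005,0.14,0]
    - [0,0,0.86,-0.008,0.005,0.14,0]

```text
clock: 2.3
eef_pos: [0.5225, 0.0403, 0.343]
orientation: [3.032, 0.822, -0.006]
wrist_force: [-1.0, 0.5, -0.6]
width: 1.001
```

```bash
python3 -c "
from h import *
plan((.524,.0375,.295),-60)
c=capture('side');cv2.imwrite('pics/s1.png',cv2.resize(c['color'][130:330,200:440,::-1],None,fx=3,fy=3))"
```

```text
t2.30 pos [0.5225 0.0403 0.343 ] yaw -59.66 j7 -0.96 w 1.001 F [-0.98  0.5  -0.6 ] M [-0.077  0.105 -0.022]
shift [0.0001 0.0042 0.064 ] turn [-0.001  0.005  0.007]
```

View pics/s1.png

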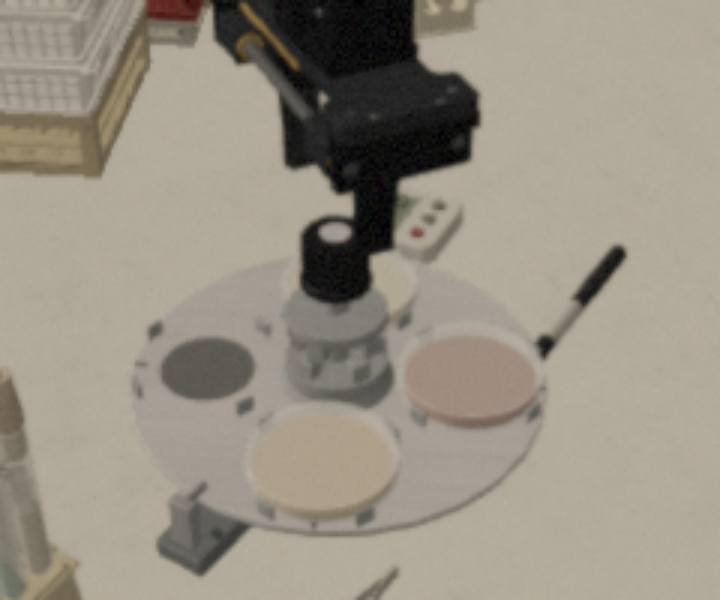

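```bash
python3 -c "
from h import *
c=capture('side');s=manip.observe();M=Ro.from_rotvec(s['orientation']).as_matrix()
for y in(-.05,0,.05):
  for z in (.113,.182):
    X=s['eef_pos']+M@[0,y,z];u,v=proj(c,X);print(y,z,X.round(3),round((u-200)*3),round((v-130)*3))
"
```

```text
-0.05 0.113 [0.498 0.083 0.232] 370 140
-0.05 0.182 [0.498 0.083 0.163] 370 250
0 0.113 [0.523 0.04  0.232] 330 95
0 0.182 [0.523 0.04  0.163] 332 202
0.05 0.113 [ 0.549 -0.003  0.232] 295 54
0.05 0.182 [ 0.549 -0.003  0.163] 298 158
```

The view matches the projection: near fingertip at (370,250), far finger hidden, knob cap at (335,232) between them. Descending and closing.

>>> play_rows:
  rows:
    - [0,0,0,0,0.004,0.012,0]
    - [0,0,0,0,0.004,0.028,0]
    - [0,0,0,0,0.004,0.042,0]
    - [0,0,0,0,0.004,0.054,0]
    - [0,0,0,0,0.004,0.062,0]
    - [0,0,0,0,0.004,0.064,0]
    - [0,0,0,0,0.004,0.064,0]
    - [0,0,0,0,0.004,0.064,0]

```text
clock: 3.07
eef_pos: [0.5249, 0.0374, 0.2968]
orientation: [3.031, 0.825, 0.0]
wrist_force: [1.0, 0.4, 0.4]
width: 0.998
```

>>> play_rows:
  rows:
    - [0,0,0,0,0,0,0.3]
    - [0,0,0,0,0,0,0.5]
    - [0,0,0,0,0,0,0.7]
    - [0,0,0,0,0,0,0.7]
    - [0,0,0,0,0,0,0.7]
    - [0,0,0,0,0,0,0.7]
    - [0,0,0,0,0,0,0.7]
    - [0,0,0,0,0,0,0.7]

```text
clock: 3.73
eef_pos: [0.5247, 0.0375, 0.2967]
orientation: [-3.031, -0.825, -0.0]
wrist_force: [0.5, -0.3, 0.3]
width: 0.478
```

```bash
python3 -c "
from h import *
plan((.524,.0375,.290),-60)
"
```

```text
t3.73 pos [0.5247 0.0375 0.2967] yaw -59.54 j7 -0.90 w 0.478 F [ 0.51 -0.3   0.3 ] M [-0.085  0.128 -0.03 ]
shift [-0.0008 -0.0005  0.009 ] turn [-0.   -0.    0.01]
```

>>> play_rows:
  rows:
    - [0,0,0,0,0,0.001,0.7]
    - [0,0,0,0,0,0.002,0.7]
    - [0,0,0,0,0,0.003,0.7]
    - [0,0,0,0,0,0.004,0.7]
    - [0,0,0,0,0,0.006,0.7]
    - [0,0,0,0,0,0.008,0.7]
    - [0,0,0,0,0,0.008,0.7]
    - [0,0,0,0,0,0.008,0.7]

```text
clock: 4.4
eef_pos: [0.5245, 0.038, 0.2906]
orientation: [-3.03, -0.825, 0.001]
wrist_force: [-3.6, 3.6, 2.9]
width: 0.425
```

```bash
python3 -c "
from h import *
plan((.524,.0375,.280),-60)
"
```

```text
t4.40 pos [0.5245 0.038  0.2906] yaw -59.52 j7 -0.89 w 0.425 F [-3.64  3.55  2.86] M [ 0.811  0.773 -0.035]
shift [-0.0009  0.0002  0.0142] turn [-0.002  0.     0.011]
```

```bash
python3 -c "
from h import *
c=capture('side');cv2.imwrite('pics/s2.png',cv2.resize(c['color'][170:290,240:390,::-1],None,fx=5,fy=5,interpolation=cv2.INTER_CUBIC))
plan((.524,.0375,.280),-60)"
```

```text
t4.45 pos [0.5245 0.038  0.2907] yaw -59.52 j7 -0.89 w 0.426 F [-3.21  4.63  3.84] M [0.753 0.748 0.003]
shift [-0.0009  0.0002  0.0142] turn [-0.002  0.     0.011]
```

View pics/s2.png

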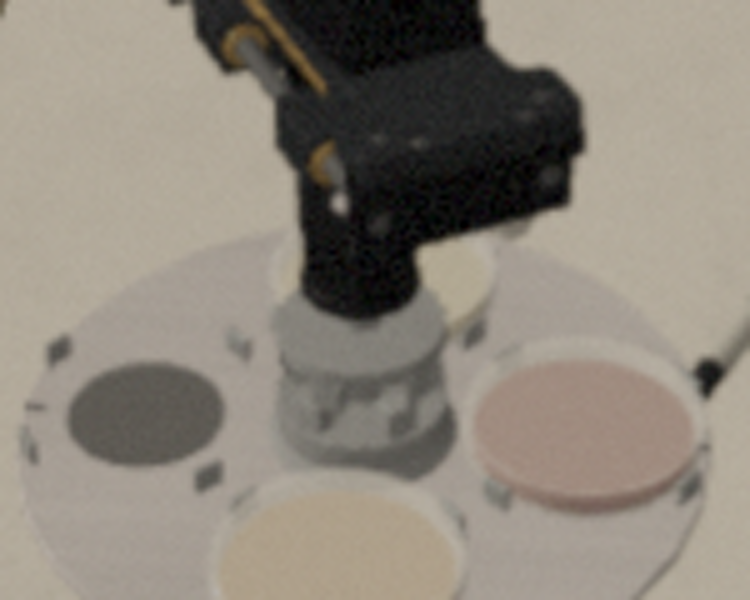

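The knob has sunk, with the clutch disc now just on the crown teeth near (360,400), and there is a light push. Next is a gentle counter-clockwise turn under this pressure.

>>> play_rows:
  rows:
    - [0,0,-0.06,0,0,0,0.7]
    - [0,0,-0.12,0,0,0,0.7]
    - [0,0,-0.18,0,0,0,0.7]
    - [0,0,-0.24,0,0,0,0.7]
    - [0,0,-0.3,0,0,0,0.7]
    - [0,0,-0.36,0,0,0,0.7]
    - [0,0,-0.42,0,0,0,0.7]
    - [0,0,-0.48,0,0,0,0.7]

```text
clock: 5.12
eef_pos: [0.5243, 0.0383, 0.2903]
orientation: [-2.82, -1.382, 0.001]
wrist_force: [-2.7, 5.8, 1.3]
width: 0.426
```

```bash
cat >> h.py <<'E'
def place():
    "azimuth of dark empty place about the axis, both cameras"
    A=np.array([[.5244,.038],[.5234,.0361]])
    for i,(n,thr) in enumerate((("top",0),("side",0))):
        c=capture(n);g=c["color"];gr=g.max(2);m=(gr>=65)&(gr<115)
        k,_,st,ce=cv2.connectedComponentsWithStats(m.astype(np.uint8))
        for j in range(1,k):
            if st[j,4]>200:
                e=onz(c,*ce[j],.03);d=e-A[i]
                if abs(np.linalg.norm(d)-.082)<.012: print(n,st[j,4],ce[j].round(1),"r %.4f az %.2f"%(np.linalg.norm(d),np.degrees(np.arctan2(d[1],d[0]))))
E
python3 -c "
from h import *
plan((.524,.0375,.280),-60);place()
"
```

```text
t5.12 pos [0.5243 0.0383 0.2903] yaw -37.78 j7 -0.57 w 0.426 F [-2.75  5.84  1.32] M [ 0.964  0.649 -0.023]
shift [-0.0011  0.0003  0.0137] turn [-0.002  0.     0.494]
top 21175 [345.6 274.4] r 0.0800 az -158.15
side 481 [268.6 252.6] r 0.0818 az 1.39
```

>>> play_rows:
  rows:
    - [0,0,0,0.0007,-0.0013,0.0013,0.7]
    - [0,0,-0.06,0.0007,-0.0013,0.0013,0.7]
    - [0,0,-0.12,0.0007,-0.0013,0.0013,0.7]
    - [0,0,-0.18,0.0007,-0.0013,0.0013,0.7]
    - [0,0,-0.24,0.0007,-0.0013,0.0013,0.7]
    - [0,0,-0.3,0.0007,-0.0013,0.0013,0.7]
    - [0,0,-0.36,0.0007,-0.0013,0.0013,0.7]
    - [0,0,-0.36,0.0007,-0.0013,0.0013,0.7]

```text
clock: 5.88
eef_pos: [0.524, 0.0386, 0.2893]
orientation: [-2.6, -1.763, 0.001]
wrist_force: [-1.0, 3.5, -0.5]
width: 0.425
```

```bash
python3 -c "
from h import *
plan((.524,.0375,.280),-60);place()
"
```

```text
t5.88 pos [0.524  0.0386 0.2893] yaw -21.72 j7 -0.33 w 0.425 F [-1.01  3.49 -0.49] M [0.699 0.56  0.007]
shift [-0.0014  0.0006  0.0124] turn [-0.001  0.     0.851]
top 20838 [352.8 274. ] r 0.0856 az -149.11
side 507 [268.1 259.2] r 0.0818 az 14.51
```

The carousel turned 13° with the knob and the push vanished, so the teeth appear meshed. I'll press 2 mm and check the force before going home.

>>> play_rows:
  rows:
    - [0,0,0,0,0,0.0005,0.7]
    - [0,0,0,0,0,0.001,0.7]
    - [0,0,0,0,0,0.0015,0.7]
    - [0,0,0,0,0,0.002,0.7]
    - [0,0,0,0,0,0.0025,0.7]
    - [0,0,0,0,0,0.0027,0.7]
    - [0,0,0,0,0,0.0027,0.7]
    - [0,0,0,0,0,0.0027,0.7]

```text
clock: 6.65
eef_pos: [0.524, 0.0386, 0.2877]
orientation: [-2.6, -1.761, 0.001]
wrist_force: [-3.3, 3.7, 2.1]
width: 0.429
```

```bash
python3 -c "
from h import *
plan((.524,.0375,.2815),-60);place()
"
```

```text
t6.65 pos [0.524  0.0386 0.2877] yaw -21.78 j7 -0.32 w 0.429 F [-3.31  3.74  2.14] M [ 0.721  0.866 -0.086]
shift [-0.0014  0.0005  0.0082] turn [-0.001  0.001  0.849]
top 20519 [352.3 273. ] r 0.0834 az -149.00
side 508 [268.1 259.2] r 0.0818 az 14.55
```

>>> play_rows:
  rows:
    - [0,0,0,0,0,0.0007,0.7]
    - [0,0,0,0,0,0.0014,0.7]
    - [0,0,0,0,0,0.002,0.7]
    - [0,0,0,0,0,0.0026,0.7]
    - [0,0,0,0,0,0.0032,0.7]
    - [0,0,0,0,0,0.0036,0.7]
    - [0,0,0,0,0,0.0036,0.7]
    - [0,0,0,0,0,0.0036,0.7]

```text
clock: 7.42
eef_pos: [0.524, 0.0387, 0.285]
orientation: [-2.6, -1.761, 0.001]
wrist_force: [-3.8, 3.5, 2.6]
width: 0.426
```

```bash
python3 -c "
from h import *
plan((.524,.0375,.2815),-60)
"
```

```text
t7.42 pos [0.524  0.0387 0.285 ] yaw -21.78 j7 -0.32 w 0.426 F [-3.81  3.55  2.58] M [ 0.762  0.815 -0.06 ]
shift [-0.0014  0.0006  0.0047] turn [-0.001  0.001  0.849]
```

>>> play_rows:
  rows:
    - [0,0,0,0,0,0.0008,0.7]
    - [0,0,0,0,0,0.0016,0.7]
    - [0,0,0,0,0,0.0024,0.7]
    - [0,0,0,0,0,0.0032,0.7]
    - [0,0,0,0,0,0.004,0.7]
    - [0,0,0,0,0,0.0046,0.7]
    - [0,0,0,0,0,0.0052,0.7]
    - [0,0,0,0,0,0.0052,0.7]

```text
clock: 8.08
eef_pos: [0.5241, 0.0386, 0.2817]
orientation: [-2.6, -1.761, 0.001]
wrist_force: [-4.9, 3.9, 6.9]
width: 0.427
```

```bash
python3 -c "
from h import *
plan((.524,.0375,.2815),-60)
c=capture('side');cv2.imwrite('pics/s3.png',cv2.resize(c['color'][170:320,240:390,::-1],None,fx=4,fy=4,interpolation=cv2.INTER_CUBIC))"
```

```text
t8.08 pos [0.5241 0.0386 0.2817] yaw -21.79 j7 -0.32 w 0.427 F [-4.94  3.91  6.86] M [ 0.77   1.201 -0.104]
shift [-0.0014  0.0004  0.0002] turn [-0.002  0.     0.849]
```

View pics/s3.png

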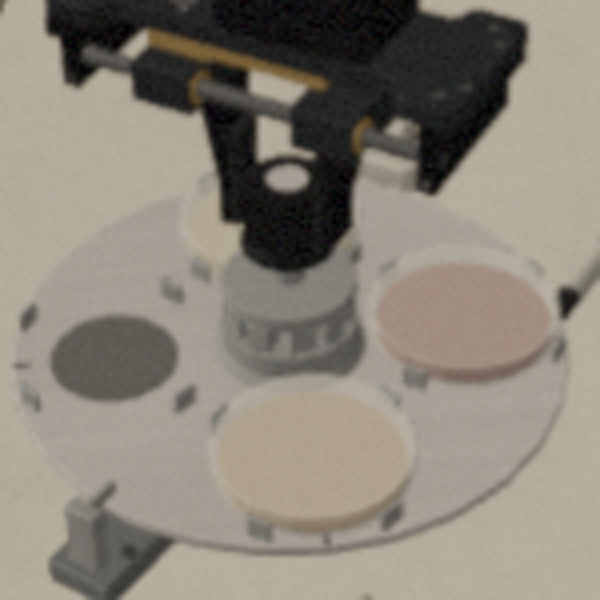

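The teeth are interleaved (285,335), the cap is at px (311.4,214.1), and the upward force has jumped, so the knob is at its stop. I'll check the cap height and look closer at the pointer.

```bash
python3 -c "
from h import *
t=capture('top');s=capture('side')
for z in(.1235,.125,.1265,.128):print(z,proj(s,np.array([.5234,.0361,z])))
a=cv2.resize(t['color'][185:225,250:290,::-1],(400,400),interpolation=cv2.INTER_CUBIC)
b=cv2.resize(s['color'][280:320,245:285,::-1],(400,400),interpolation=cv2.INTER_CUBIC)
cv2.imwrite('pics/ptr.png',np.hstack([a,b]))
for A,z in (([.5238,.0375],.047),):
  for az in(60,61,62,63):
    X=np.array([A[0]+.131*np.cos(np.radians(az)),A[1]+.131*np.sin(np.radians(az)),z]);u,v=proj(t,X);p,q=proj(s,X)
    print(az,'crop top',(u-250+.5)*10,(v-185+.5)*10,'side',(p-245+.5)*10,(q-280+.5)*10)
"
```

```text
0.1235 (np.float64(311.2265547185999), np.float64(214.58486642545796))
0.125 (np.float64(311.2158496580604), np.float64(213.89290745616591))
0.1265 (np.float64(311.2051207549909), np.float64(213.19942095373324))
0.128 (np.float64(311.1943679452647), np.float64(212.50440286611098))
60 crop top 241.80566087582122 177.82648028534481 side 202.6095593915062 99.31502804709453
61 crop top 235.81343333097777 187.55401308107253 side 212.97557129254528 105.0028327094833
62 crop top 229.9912275221493 197.3878842994273 side 223.52216267503138 110.56591945816763
63 crop top 224.34099587954108 207.32532012602036 side 234.2458530302008 116.00156860144409
```

View pics/ptr.png

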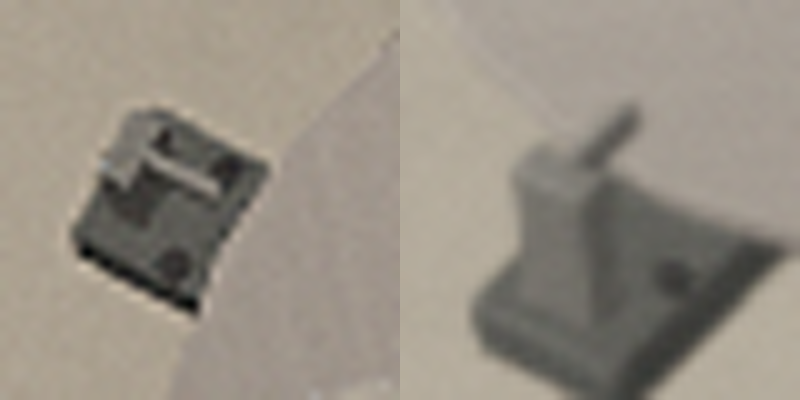

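The nib tip is at crop (222,188) in the top view and (235,108) in the side view, which puts the pointer at about 62° azimuth. The cap height gives about 0.125 m, which is home. Turning now: 47.7° remain.

>>> play_rows:
  rows:
    - [0,0,-0.04,0,0,0.0006,0.7]
    - [0,0,-0.1,0,0,0.0006,0.7]
    - [0,0,-0.16,0,0,0.0006,0.7]
    - [0,0,-0.22,0,0,0.0006,0.7]
    - [0,0,-0.28,0,0,0.0006,0.7]
    - [0,0,-0.34,0,0,0.0006,0.7]
    - [0,0,-0.4,0,0,0.0006,0.7]
    - [0,0,-0.46,0,0,0.0006,0.7]

```text
clock: 8.9
eef_pos: [0.5238, 0.0386, 0.2816]
orientation: [-2.239, -2.201, 0.001]
wrist_force: [-6.6, 3.5, 11.3]
width: 0.423
```

>>> play_rows:
  rows:
    - [0,0,-0.06,0,0,0,0.7]
    - [0,0,-0.12,0,0,0,0.7]
    - [0,0,-0.18,0,0,0,0.7]
    - [0,0,-0.24,0,0,0,0.7]
    - [0,0,-0.3,0,0,0,0.7]
    - [0,0,-0.36,0,0,0,0.7]
    - [0,0,-0.4,0,0,0,0.7]
    - [0,0,-0.42,0,0,0,0.7]

```text
clock: 9.57
eef_pos: [0.5236, 0.0386, 0.2816]
orientation: [-1.848, -2.537, 0.001]
wrist_force: [-8.8, 5.1, 12.6]
width: 0.428
```

```bash
python3 -c "
from h import *
plan((.524,.0375,.2815));place()
s=capture('side');t=capture('top')
A=np.array([.5234,.0361]);n=onz(s,245+23.5-.5,280+10.8-.5,.047)-A;print('side nib az',np.degrees(np.arctan2(n[1],n[0])),np.linalg.norm(n))
A=np.array([.5244,.038]);n=onz(t,250+22.2-.5,185+18.8-.5,.047)-A;print('top nib az',np.degrees(np.arctan2(n[1],n[0])),np.linalg.norm(n))"
```

```text
t9.57 pos [0.5236 0.0386 0.2816] yaw 17.86 j7 0.28 w 0.428 F [-8.79  5.06 12.56] M [ 0.815  1.727 -0.155]
shift [-0.0015  0.0001  0.0001] turn [-0.003 -0.002 -0.   ]
top 595 [296.2 212.9] r 0.0839 az 55.03
side 585 [280.1 277.8] r 0.0830 az 53.98
side nib az 62.66627580548473 0.13087547233749558
top nib az 61.737533086914276 0.13259143318775032
```

>>> play_rows:
  rows:
    - [0,0,-0.04,0,0,0,0.7]
    - [0,0,-0.08,0,0,0,0.7]
    - [0,0,-0.12,0,0,0,0.7]
    - [0,0,-0.15,0,0,0,0.7]
    - [0,0,-0.17,0,0,0,0.7]
    - [0,0,-0.17,0,0,0,0.7]
    - [0,0,-0.17,0,0,0,0.7]
    - [0,0,-0.17,0,0,0,0.7]

```text
clock: 10.43
eef_pos: [0.5235, 0.0386, 0.2816]
orientation: [-1.676, -2.654, 0.001]
wrist_force: [-8.3, 3.1, 12.4]
width: 0.426
```

```bash
python3 -c "
from h import *
plan((.524,.0375,.2815));place()
s=capture('side');t=capture('top')
a=cv2.resize(t['color'][165:310,255:405,::-1],(400,387),interpolation=cv2.INTER_CUBIC)
b=cv2.resize(s['color'][185:330,235:385,::-1],(400,387),interpolation=cv2.INTER_CUBIC)
cv2.imwrite('pics/fin.png',np.hstack([a,b]))"
```

```text
t10.43 pos [0.5235 0.0386 0.2816] yaw 25.44 j7 0.40 w 0.426 F [-8.35  3.06 12.37] M [ 0.735  1.804 -0.148]
shift [-0.0016 -0.      0.0001] turn [-0.003 -0.002 -0.   ]
top 623 [293.4 217.1] r 0.0840 az 62.10
side 591 [284.6 280.6] r 0.0833 az 61.49
```

View pics/fin.png

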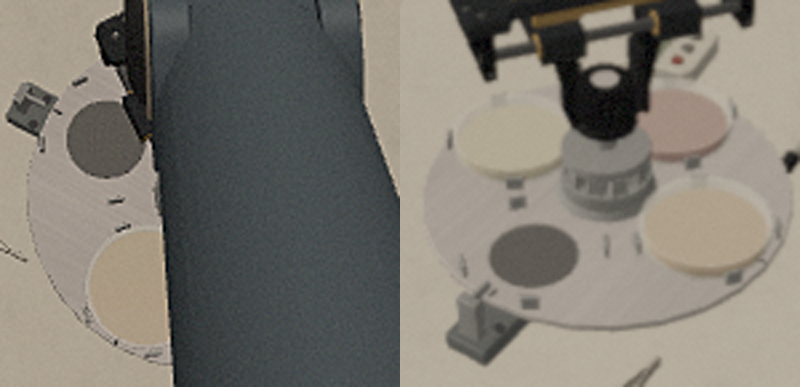

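The dark place at left crop (105,140) lines up with the nib at (48,97). Azimuths are 62.1 vs 61.7 (top) and 61.5 vs 62.7 (side), well inside the ±4.2° tolerance. Releasing and rising.

>>> play_rows:
  rows:
    - [0,0,0,0,0,-0.0004,0.7]
    - [0,0,0,0,0,-0.0006,0.6]
    - [0,0,0,0,0,-0.0006,0.4]
    - [0,0,0,0,0,-0.0006,0.2]
    - [0,0,0,0,0,-0.0006,0]
    - [0,0,0,0,0,-0.0006,0]
    - [0,0,0,0,0,-0.0006,0]
    - [0,0,0,0,0,-0.0006,0]

```text
clock: 11.3
eef_pos: [0.5245, 0.0381, 0.2811]
orientation: [1.677, 2.656, 0.0]
wrist_force: [-0.0, -0.5, -0.4]
width: 0.799
```

>>> play_rows:
  rows:
    - [0,0,0,0,0,0,0]
    - [0,0,0,0,0,-0.01,0]
    - [0,0,0,0,0,-0.03,0]
    - [0,0,0,0,0,-0.06,0]
    - [0,0,0,0,0,-0.09,0]
    - [0,0,0,0,0,-0.12,0]
    - [0,0,0,0,0,-0.14,0]
    - [0,0,0,0,0,-0.14,0]

```text
clock: 11.97
eef_pos: [0.5253, 0.0384, 0.3901]
orientation: [1.673, 2.652, 0.008]
wrist_force: [0.2, -0.3, 0.5]
width: 0.995
```

```bash
python3 -c "
from h import *
plan((.524,.0375,.2815));place()
s=capture('side')
cv2.imwrite('pics/end.png',cv2.resize(s['color'][185:335,235:385,::-1],(600,600),interpolation=cv2.INTER_CUBIC))"
```

```text
t11.97 pos [0.5253 0.0384 0.3901] yaw 25.50 j7 0.36 w 0.995 F [ 0.25 -0.25  0.46] M [-0.067  0.002  0.002]
shift [-0.     -0.0031  0.1448] turn [ 0.01   0.002 -0.   ]
top 673 [294.3 216.7] r 0.0829 az 60.99
side 595 [284.6 280.6] r 0.0832 az 61.50
```

View pics/end.png

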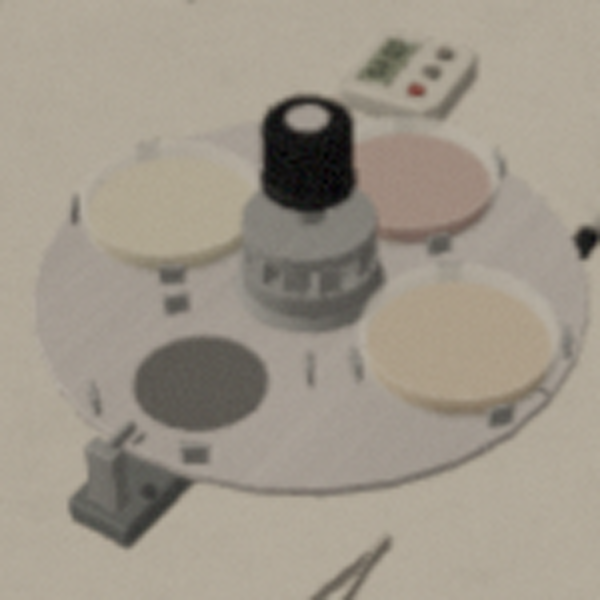

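The knob stays down: the cap is at px (311.4,214.1), z ≈ 0.125, with the teeth meshed. The disc's tick at (138,437) sits beside the nib tip at (132,428). Handing in.

```bash
python3 -c "
from station import manip
print(manip.close_job())"
```

```text
the job is handed in; nothing more can be done
None
```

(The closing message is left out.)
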